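# Line up the filter posts by length on the assembly rail

## Task

Set the four turned filter posts out for assembly: stand them upright on the four round pads of the rail, one on each pad and well centred, in order of length, with the shortest on the pad next to the tall stop block and the longest at the far end.

Things in the scene. Friction and masses are not known exactly. Their poses are not given: they have to be found in the camera images.
- post_p: the shortest of four loose turned aluminium filter posts, standing upright: 30 mm high over all, round barrel 24 mm in diameter (grip here, any direction) on a round foot flange 32 mm in diameter and 5 mm thick, small dark hole in the flat top. Weighs about 60 g. Origin: centre of its underside, z up along its axis.
- post_q: the second shortest of four loose turned aluminium filter posts, standing upright: 42 mm high over all, round barrel 24 mm in diameter (grip here, any direction) on a round foot flange 32 mm in diameter and 5 mm thick, small dark hole in the flat top. Weighs about 72 g. Origin: centre of its underside, z up along its axis.
- post_r: the second longest of four loose turned aluminium filter posts, standing upright: 54 mm high over all, round barrel 24 mm in diameter (grip here, any direction) on a round foot flange 32 mm in diameter and 5 mm thick, small dark hole in the flat top. Weighs about 84 g. Origin: centre of its underside, z up along its axis.
- post_s: the longest of four loose turned aluminium filter posts, standing upright: 66 mm high over all, round barrel 24 mm in diameter (grip here, any direction) on a round foot flange 32 mm in diameter and 5 mm thick, small dark hole in the flat top. Weighs about 96 g. Origin: centre of its underside, z up along its axis.
- pad_a: one of four identical flat round black rubber pads, 48 mm in diameter and 3 mm high with a thin pale ring on top, fixed in one row on the rail, neighbours 53 to 77 mm apart centre to centre. The letters say nothing of their order along the rail. Origin: centre of its underside, on the rail's top 10 mm above the bench; a post on the pad stands 13 mm above the bench.
- pad_b: one of four identical flat round black rubber pads, 48 mm in diameter and 3 mm high with a thin pale ring on top, fixed in one row on the rail, neighbours 53 to 77 mm apart centre to centre. The letters say nothing of their order along the rail. Origin: centre of its underside, on the rail's top 10 mm above the bench; a post on the pad stands 13 mm above the bench.
- pad_c: one of four identical flat round black rubber pads, 48 mm in diameter and 3 mm high with a thin pale ring on top, fixed in one row on the rail, neighbours 53 to 77 mm apart centre to centre. The letters say nothing of their order along the rail. Origin: centre of its underside, on the rail's top 10 mm above the bench; a post on the pad stands 13 mm above the bench.
- pad_d: one of four identical flat round black rubber pads, 48 mm in diameter and 3 mm high with a thin pale ring on top, fixed in one row on the rail, neighbours 53 to 77 mm apart centre to centre. The letters say nothing of their order along the rail. Origin: centre of its underside, on the rail's top 10 mm above the bench; a post on the pad stands 13 mm above the bench.
- end_stop: the tall dark steel stop block (60 mm across the rail, 20 mm along it, 30 mm high, with two bright screw heads 4 mm higher on top) fixed on one end of the rail, which may be either end; the other end has only a flat bright strip 4 mm high. The nearest pad's centre is 56 to 69 mm from it. Origin: centre of its underside, 10 mm above the bench, on the line of the pads; x across the rail.
- rail: the flat grey-painted metal assembly rail, 70 mm wide, 360 mm long, 10 mm thick, fixed on the bench; it carries the pads and the stop. Origin: centre of its underside on the bench; y along the rail (the row of pads lies on this line), x across it, z up.
Things that resemble listed ones, but are neither listed nor needed, are in the scene too. Leave any turquoise or yellow look-alike of the post_s alone.

How it is judged:
By the outcome, as a careful person would: the job done as asked, in the order asked, and still so for the second after the job is handed in, with the robot touching nothing.
It also fails if it takes over 93 s, if anything falls off the work surface, if the arm or the gripper's body presses on something with over 40 N, if the wrist force passes 120 N, or if a joint passes its speed limit or range.

## Robot

A 6-joint arm with a two-finger parallel gripper is mounted at the origin on a cart in front of the work surface, level with it; the furniture and walls round the work are solid. World frame = base frame: x ahead of the robot, y to its left, z up, the work surface at z = 0. Lengths are in m, angles in rad, forces in N, time in s.
With the tool pointing down it reaches from about 0.375 to 0.9 m from the base axis. Payload 3.1 kg.
Tool frame: the origin (TCP) lies at the very end of the fingers, on their centre line; the grasp point (between the pads) lies r.hold_point_z behind it (r.hold_point_z is the distance from the TCP to the grasp point, in m); z points along the fingers, y is the line along which they close (so a half turn about z gives the same grasp; the last joint's range is limited). The gripper opens to 87 mm and grips with 3 to 60 N. Pads are 19 mm wide; open, the fingers measure 117 mm over their backs; the gripper's body (75 mm by 190 mm) begins 51 mm behind the grasp point.
Start: joints at [-0.178, 0.527, 1.433, -0, 1.181, -0.178], TCP at [0.625, 0, 0.189] pointing down, gripper open.
Joint ranges: [-3.08, 3.08], [-0.75, 2.2], [0.22, 2.44], [-1.43, 4.57], [0, 2.65], [-2.85, 2.85]. Speed limits (rad/s): [2.79, 2.79, 3.14, 3.14, 3.14, 3.14].

## Interface

Orientations are given as [roll, pitch, yaw] about the fixed x, y, z axes, in that order (R = Rz(yaw) Ry(pitch) Rx(roll)).
In Python, from rig import r gives the robot as it stands.
- The arm moves only by the shell command python3 -m crank 'ROWS' [OPENING] [FORCE]. ROWS is JSON, a list of rows, each an object with "slide": the shift along the tool's x, y, z in cm, a list of three; "yaw": the turn about the tool's z in rad. A call has 1 to 8 rows; each row shifts and turns the commanded pose from where the row before left it, along the tool's axes as they then stand; what a row does not reach is not made up. A row lasts 1/12 s, in which the tool goes at most 41.7 mm and 7.16 degrees, less where a joint would pass 70% of its speed; a pose out of reach is approached as far as the arm can. A call with a gripper value outside its range is refused whole. OPENING is the finger opening in cm, from 0 to 8.7, set as the call begins (- or left out, the last holds). The fingers move at their own pace and stop on an object; FORCE is the grip in N (left out, the last holds). Time passes only in rows, so rows that do not move let the fingers close. It gives the time, the measured TCP pose, the force, the opening and the grip force at its end, in the units of the state.
- r.get_obs(): the state, without advancing time (a new reading comes with each control period).
- r.grab_frame(name): name is "scene" or "side" or "wrist"; returns a dict with "image" (480x640x3 uint8, blue, green, red), "range_z" (480x640 float32, m along the optical axis (not along the pixel's ray), 0 where there is no reading), "fx", "fy", "cx", "cy" (pixels), "view" (4x4, takes a point from world to camera coordinates); the wrist camera has in their place "tool_from_camera" (4x4, takes a point from camera to tool coordinates, whose origin is the TCP and whose axes are the flange's). Camera axes: x right, y down, z forward; pixel columns grow to the right and rows downward; lengths in m; the calibration is good to about 2 mm. A picture is of the moment at which its call begins: read the wrist's pose just before it.
- r.sign_off(): hands the job in; it is judged then, once.
The state is a dict: "clock": time; "qpos": joint angles; "joint_vel": joint speeds; "effort": joint torques, N m; "tcp_pos": TCP position; "eef_rot": TCP orientation; "ft_force": force on the tool from outside, world axes, zero at the start; "ft_torque": the same for the moment, N m; "width": finger opening in m; "grasp_force": force on a finger pad.
Only numpy, scipy, OpenCV 4.12 (cv2) and the standard library are available. Lean on these libraries where they do the work, as an engineer would, in place of code of your own. Each camera call takes 0.05 s, during which the arm holds its last target. There are 200 camera calls.

## Working session

There is one attempt and no reset: what is moved stays moved. The work goes in short steps, Python scripts to look and compute and a shell command to move; the robot and the scene stay as the last step left them, time stands still between calls to the robot, and variables do not carry over. Pictures are saved under pics/ and viewed, at most 14 in all, crops included, and the job is handed in when it is done.

```bash
ls; mkdir -p pics; cat > h.py <<'E'
import numpy as np, cv2
from rig import r
def grab(n):
    o=r.get_obs(); f=r.grab_frame(n); f['obs']=o; return f
E
python3 - <<'E'
from h import *
print(r.get_obs(), r.hold_point_z)
for n in ("scene","side"):
    f=grab(n); cv2.imwrite(f"pics/{n}0.png",f["image"]); np.savez(f"{n}0.npz",**{k:v for k,v in f.items() if k!='obs'})
    print(n,f['fx'],f['cx'],f['cy'],f['view'].round(3).tolist())
E
```

```text
pics
{'clock': 0.0, 'qpos': array([-1.78509466e-01,  5.28449133e-01,  1.43389432e+00, -3.68752309e-05,
        1.18140428e+00, -1.78469622e-01]), 'joint_vel': array([ 2.32143681e-04,  7.37684712e-04, -9.90393377e-05, -2.44601804e-03,
        1.61096068e-03,  8.01969983e-05]), 'effort': array([-5.45745443e-04, -4.40045428e+01, -1.76593530e+01,  6.32597599e-02,
        5.83207863e-02, -1.53719384e-04]), 'tcp_pos': array([6.24196170e-01, 1.56835783e-04, 1.88184724e-01]), 'eef_rot': array([-3.13946575e+00, -3.49034721e-04,  1.57077015e+00]), 'ft_force': array([ 0.68232446, -0.887131  , -0.07061153]), 'ft_torque': array([-0.01089697,  0.01474241, -0.00363516]), 'grasp_force': 0.0, 'width': 0.08669128119698893} 0.0187
scene 594.1850564636218 308.9474900133881 234.59054555675615 [[-0.848, -0.529, 0.021, 0.367], [-0.332, 0.5, -0.8, 0.178], [0.413, -0.685, -0.6, 0.937], [0.0, 0.0, 0.0, 1.0]]
side 485.46384392772256 321.29382551417143 237.60325549685035 [[0.998, -0.055, 0.005, -0.472], [-0.016, -0.381, -0.925, 0.03], [0.053, 0.923, -0.381, 0.973], [0.0, 0.0, 0.0, 1.0]]
```

View pics/scene0.png

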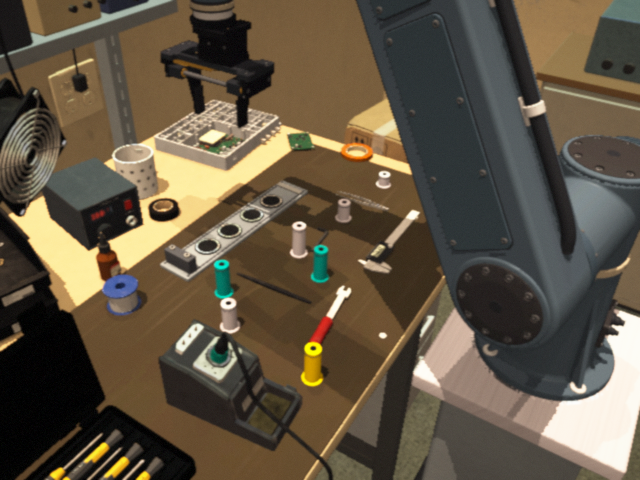

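View pics/side0.png

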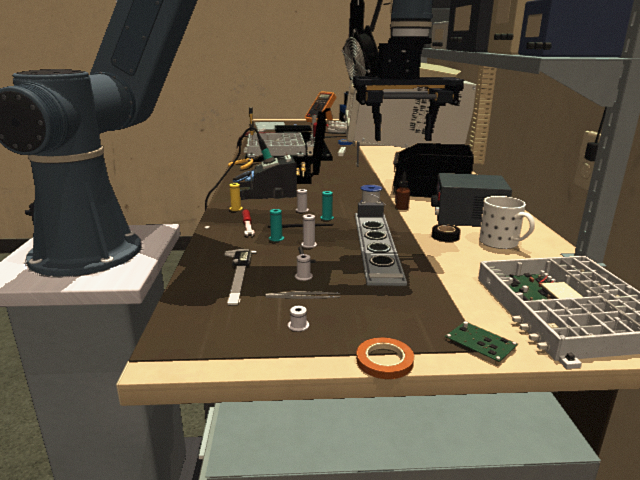

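The scene view shows grey posts at (384,180), (343,210), (299,240) and (229,315), with turquoise and yellow decoys. The stop is at (180,257) and the bright strip at (293,190). The side view shows the posts at (299,318), (304,266), (309,230) and (302,200), and the pads at (383,261), (378,248), (375,236) and (373,225).

```bash
cat >> h.py <<'E'
def cloud(f,T=None):
    z=f['range_z']; v,u=np.mgrid[:480,:640]
    P=np.stack([(u-f['cx'])/f['fx']*z,(v-f['cy'])/f['fy']*z,z,np.ones_like(z)],-1)
    W=P@(np.linalg.inv(f['view']) if T is None else T).T
    W[z<=0]=np.nan
    return W[...,:3]
E
python3 - <<'E'
from h import *
px={'scene':[(384,180),(343,210),(299,240),(229,315),(222,278),(320,263),(313,363)],'side':[(299,318),(304,266),(309,230),(302,200),(327,205),(276,225),(235,197)]}
pads={'scene':[(271,201),(251,214),(229,230),(208,246),(180,257),(290,188)],'side':[(383,261),(378,248),(375,236),(373,225),(371,211),(385,280)]}
for n in px:
    f=dict(np.load(n+'0.npz')); W=cloud(f)
    for u,v in px[n]:
        c=W[v,u]; 
        m=(np.hypot(W[...,0]-c[0],W[...,1]-c[1])<.03)&(W[...,2]>.008)&(W[...,2]<.09)
        Q=W[m]; h=np.percentile(Q[:,2],98); t=Q[Q[:,2]>h-.006]
        mm=(t.min(0)+t.max(0))/2
        print(n,(u,v),'n',len(Q),'h',h.round(4),'topmid',mm[:2].round(4),'mean',t.mean(0)[:2].round(4),'size',np.ptp(t,axis=0)[:2].round(3))
    for u,v in pads[n]: print(n,(u,v),W[v,u].round(4))
E
```

```text
scene (384, 180) n 151 h 0.0335 topmid [ 0.4213 -0.2871] mean [ 0.4217 -0.2867] size [0.023 0.025]
scene (343, 210) n 234 h 0.0449 topmid [ 0.4335 -0.1261] mean [ 0.4326 -0.1269] size [0.027 0.029]
scene (299, 240) n 411 h 0.0689 topmid [0.4465 0.0166] mean [0.446 0.018] size [0.024 0.027]
scene (229, 315) n 452 h 0.0569 topmid [0.4367 0.2353] mean [0.436  0.2364] size [0.024 0.025]
scene (222, 278) n 492 h 0.0688 topmid [0.495  0.1776] mean [0.4942 0.1791] size [0.025 0.027]
scene (320, 263) n 461 h 0.0686 topmid [0.3782 0.054 ] mean [0.3782 0.0544] size [0.025 0.026]
scene (313, 363) n 616 h 0.0686 topmid [0.2719 0.2522] mean [0.2712 0.253 ] size [0.024 0.025]
scene (271, 201) [nan nan nan]
scene (251, 214) [ 0.5871 -0.027   0.0132]
scene (229, 230) [0.5898 0.0405 0.0138]
scene (208, 246) [0.5899 0.1028 0.0152]
scene (180, 257) [0.5891 0.1764 0.0392]
scene (290, 188) [ 0.5738 -0.1486  0.0153]
side (299, 318) n 312 h 0.0311 topmid [ 0.4225 -0.2924] mean [ 0.4227 -0.2941] size [0.024 0.025]
side (304, 266) n 283 h 0.0432 topmid [ 0.4333 -0.1317] mean [ 0.4335 -0.1342] size [0.021 0.026]
side (309, 230) n 357 h 0.0668 topmid [0.4476 0.0126] mean [0.4478 0.0095] size [0.022 0.025]
side (302, 200) n 191 h 0.0553 topmid [0.4373 0.2326] mean [0.4374 0.2293] size [0.022 0.026]
side (327, 205) n 273 h 0.067 topmid [0.4961 0.1741] mean [0.4965 0.1714] size [0.024 0.024]
side (276, 225) n 325 h 0.0668 topmid [0.3798 0.0499] mean [0.3797 0.0468] size [0.023 0.027]
side (235, 197) n 238 h 0.0669 topmid [0.2731 0.2496] mean [0.273  0.2458] size [0.022 0.027]
side (383, 261) [ 0.5834 -0.0972  0.0143]
side (378, 248) [ 0.5847 -0.0323  0.0125]
side (375, 236) [0.5881 0.0274 0.0139]
side (373, 225) [0.5941 0.0935 0.0134]
side (371, 211) [0.5983 0.1544 0.0252]
side (385, 280) [ 0.575  -0.1667  0.0106]
```

The heights match: P, Q, S and R measure 31–33, 43–45, 67–69 and 55–57 mm. Next I'll look with the wrist camera for precise pads, and check the obstacles near R.

```bash
cat >> h.py <<'E'
from scipy.spatial.transform import Rotation as Ro
def wrist():
    f=grab('wrist'); o=f['obs']; T=np.eye(4); T[:3,:3]=Ro.from_euler('xyz',o['eef_rot']).as_matrix(); T[:3,3]=o['tcp_pos']
    f['T']=T@f['tool_from_camera']; f['R']=T[:3,:3]; return f
E
python3 - <<'E'
from h import *
f=wrist(); cv2.imwrite('pics/w0.png',f['image']); print(f['tool_from_camera'].round(3).tolist(),f['fx'])
W=cloud(f,f['T']); print(W[::120,::160].round(3).tolist())
for n in('scene','side'):
    W=cloud(dict(np.load(n+'0.npz')))
    m=(W[...,1]>.25)&(W[...,1]<.45)&(W[...,0]>.32)&(W[...,0]<.56)&(W[...,2]>.01)&(W[...,2]<.2)
    Q=W[m]; i=(Q[:,:2]/.03).astype(int)
    for k in np.unique(i,axis=0): 
        s=Q[(i==k).all(1),2]; print(n,(k*.03).round(2),s.max().round(3),end='; ')
E
```

```text
[[0.001, -0.952, -0.305, 0.084], [1.0, -0.0, 0.002, -0.002], [-0.002, -0.305, 0.952, -0.197], [0.0, 0.0, 0.0, 1.0]] 360.56492402414653
[[[0.325, 0.19, 0.002], [0.498, 0.173, 0.067], [0.62, 0.19, 0.005], [0.752, 0.18, 0.042]], [[0.297, 0.085, 0.004], [0.459, 0.085, 0.004], [0.619, 0.085, 0.012], [0.781, 0.085, 0.002]], [[0.262, -0.042, 0.003], [0.441, -0.042, 0.004], [0.619, -0.042, 0.003], [0.799, -0.043, 0.001]], [[0.552, 0.034, 0.318], [0.584, 0.029, 0.311], [0.622, 0.028, 0.31], [0.661, 0.028, 0.311]]]
scene [0.3 0.3] 0.084; scene [0.3  0.33] 0.083; scene [0.3  0.36] 0.181; scene [0.3  0.39] 0.086; scene [0.33 0.3 ] 0.097; scene [0.33 0.33] 0.121; scene [0.33 0.36] 0.166; scene [0.33 0.39] 0.097; scene [0.36 0.3 ] 0.102; scene [0.36 0.33] 0.113; scene [0.36 0.36] 0.113; scene [0.36 0.39] 0.102; scene [0.39 0.3 ] 0.105; scene [0.39 0.33] 0.119; scene [0.39 0.36] 0.119; scene [0.39 0.39] 0.105; scene [0.42 0.3 ] 0.104; scene [0.42 0.33] 0.103; side [0.3 0.3] 0.08; side [0.3  0.33] 0.15; side [0.3  0.36] 0.182; side [0.33 0.3 ] 0.097; side [0.33 0.33] 0.153; side [0.33 0.36] 0.165; side [0.36 0.3 ] 0.102; side [0.36 0.33] 0.112; side [0.36 0.36] 0.105; side [0.36 0.39] 0.099; side [0.39 0.3 ] 0.109; side [0.39 0.33] 0.115; side [0.39 0.36] 0.115; side [0.39 0.39] 0.102; side [0.42 0.3 ] 0.102; side [0.42 0.33] 0.101; side [0.42 0.36] 0.096; side [0.42 0.42] 0.028; side [0.45 0.42] 0.054; side [0.48 0.42] 0.185;
```

View pics/w0.png

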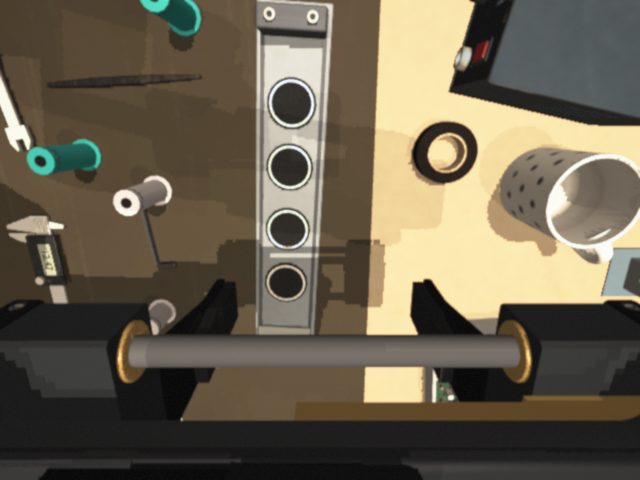

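The wrist view shows the pads at (291,103), (290,166), (288,229) and (286,282), with the stop at the top at (291,16). The fingers are at the bottom. I'll fit the rings, and also the post tops, by projecting onto the known planes.

```bash
cat >> h.py <<'E'
def plane(f,T,uv,h):
    uv=np.asarray(uv,float); d=np.c_[(uv[:,0]-f['cx'])/f['fx'],(uv[:,1]-f['cy'])/f['fy'],np.ones(len(uv))]@T[:3,:3].T
    return T[:3,3]+d*((h-T[2,3])/d[:,2])[:,None]
def circ(p):
    from scipy.optimize import least_squares
    s=least_squares(lambda a:np.hypot(p[:,0]-a[0],p[:,1]-a[1])-a[2],[*p[:,:2].mean(0),.02],loss='soft_l1',f_scale=.001); return s.x
def pads(f,T,uvs,h=.013,hw=32):
    g=cv2.cvtColor(f['image'],cv2.COLOR_BGR2GRAY); out=[]
    for u,v in uvs:
        # dark pad interior: boundary of dark blob containing the centre = inner edge of pale ring
        _,b=cv2.threshold(g,65,255,cv2.THRESH_BINARY_INV)
        x0,y0=max(u-hw,0),max(v-hw,0)
        n,l=cv2.connectedComponents(b[y0:v+hw,x0:u+hw]); m=(l==l[v-y0,u-x0]).astype(np.uint8)
        c=cv2.convexHull(max(cv2.findContours(m,0,cv2.CHAIN_APPROX_NONE)[0],key=len))[:,0]+[x0,y0]
        c=np.array(c); out.append(circ(plane(f,T,c,h)))
    return np.array(out)
E
python3 - <<'E'
from h import *
f=wrist(); print(pads(f,f['T'],[(291,103),(290,166),(288,229),(286,282)]).round(4))
W=cloud(f,f['T']); print([np.nanmedian(W[v-4:v+5,u-4:u+5].reshape(-1,3),0).round(4).tolist() for u,v in[(291,103),(290,166),(288,229),(286,282),(291,16)]])
for n,uv in(('scene',[(208,246),(229,230),(251,214),(271,201)]),('side',[(373,225),(375,236),(378,248),(383,261)])):
    f=dict(np.load(n+'0.npz')); print(n,pads(f,np.linalg.inv(f['view']),uv,hw=16).round(4))
E
```

```text
[[ 0.5916  0.1007  0.0178]
 [ 0.5879  0.0397  0.0177]
 [ 0.584  -0.0266  0.0175]
 [ 0.5802 -0.0895  0.0178]]
[[0.5917, 0.1009, 0.0143], [0.589, 0.0408, 0.0143], [0.5851, -0.0258, 0.0143], [0.581, -0.0881, 0.0143], [0.5958, 0.1682, 0.0411]]
scene [[ 0.5946  0.0994  0.0156]
 [ 0.591   0.0386  0.0153]
 [ 0.5869 -0.0275  0.0152]
 [ 0.5832 -0.091   0.0164]]
side [[ 0.5944  0.1003  0.0162]
 [ 0.5906  0.0395  0.0164]
 [ 0.5864 -0.0251  0.0171]
 [ 0.5816 -0.0947  0.0237]]
```

```bash
cat >> h.py <<'E'
def go(t):
    o=r.get_obs(); R=Ro.from_euler('xyz',o['eef_rot']).as_matrix(); d=R.T@(np.array(t)-o['tcp_pos'])*100
    print('t',round(o['clock'],2),'tcp',o['tcp_pos'].round(4),'yaw',o['eef_rot'][2].round(4),'w',o['width'].round(4),'slide cm',d.round(2))
def post(f,uv,h,hw=45):
    """centre of the bright flat top: pixels whose range height is near h"""
    W=cloud(f,f['T']); m=np.abs(W[...,2]-h-.001)<.004
    m=(m&(np.hypot(W[...,0]-uv[0],W[...,1]-uv[1])<.03)).astype(np.uint8)
    c=cv2.convexHull(cv2.findNonZero(m))[:,0]
    return circ(plane(f,f['T'],c,h)), m.sum()
E
python3 -m crank '[{"slide":[-2.6,-1.8,0]},{"slide":[-2.6,-1.8,0]},{"slide":[-2.6,-1.8,0]},{"slide":[-2.6,-1.8,0]},{"slide":[-2.6,-1.8,0]},{"slide":[-2.6,-1.8,0]},{"slide":[-2.6,-1.8,0]},{"slide":[-2.6,-1.8,0]}]' 6
python3 -m crank '[{"slide":[-2.6,-2,0]},{"slide":[-2.6,-2,0]},{"slide":[-2.6,-2,0]},{"yaw":0.06},{},{},{}]'
python3 - <<'E'
from h import *
f=wrist(); cv2.imwrite('pics/w1.png',f['image']); print(post(f,(.4215,-.289),.03)); go([.4215,-.289,.1])
E
```

```text
schema error: expected keys slide, yaw
schema error: expected keys slide, yaw
Traceback (most recent call last):
  File "h.py", line 38, in post
    c=cv2.convexHull(cv2.findNonZero(m))[:,0]
      ~~~~~~~~~~~~~~^^^^^^^^^^^^^^^^^^^^
cv2.error: OpenCV(4.12.0) /io/opencv/modules/imgproc/src/convhull.cpp:143: error: (-215:Assertion failed) total >= 0 && (depth == CV_32F || depth == CV_32S) in function 'convexHull'
```

View pics/w1.png

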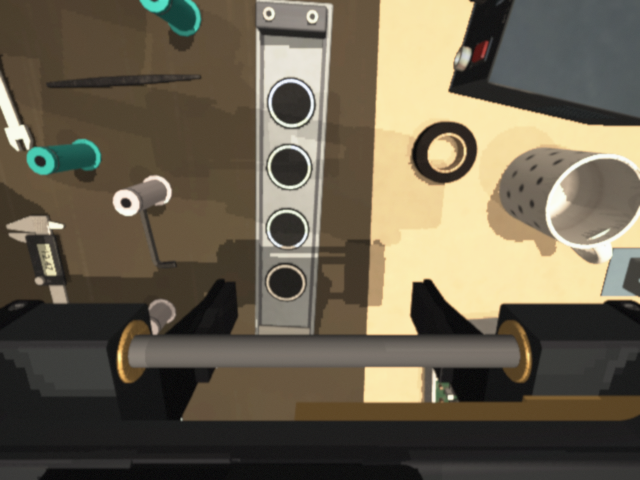

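The picture is the same as before, because the arm didn't move: every row needs both keys.

```bash

python3 -m crank '[{"slide":[-2.6,-1.8,0],"yaw":0},{"slide":[-2.6,-1.8,0],"yaw":0},{"slide":[-2.6,-1.8,0],"yaw":0},{"slide":[-2.6,-1.8,0],"yaw":0},{"slide":[-2.6,-1.8,0],"yaw":0},{"slide":[-2.6,-1.8,0],"yaw":0},{"slide":[-2.6,-1.8,0],"yaw":0},{"slide":[-2.6,-1.8,0],"yaw":0}]' 6
python3 -m crank '[{"slide":[-2.6,-2,0],"yaw":0},{"slide":[-2.6,-2,0],"yaw":0},{"slide":[-2.6,-2,0],"yaw":0},{"slide":[0,0,0],"yaw":0.06},{"slide":[0,0,0],"yaw":0},{"slide":[0,0,0],"yaw":0},{"slide":[0,0,0],"yaw":0}]'
python3 - <<'E'
from h import *
f=wrist(); cv2.imwrite('pics/w2.png',f['image']); go([.4215,-.289,.1]); print(post(f,(.4215,-.289),.03))
E
```

```text
clock: 0.92
tcp_pos: [0.4799, -0.209, 0.1892]
eef_rot: [3.142, 0.0, 1.571]
ft_force: [0.3, -0.5, 0.4]
width: 0.0607
grasp_force: 0.0
clock: 1.5
tcp_pos: [0.4212, -0.2853, 0.1891]
eef_rot: [-3.142, -0.0, 1.513]
ft_force: [-0.1, -0.1, -0.3]
width: 0.0598
grasp_force: 0.0Traceback (most recent call last):
  File "<stdin>", line 2, in <module>
  File "h.py", line 33, in go
    print('t',round(o['clock'],2),'tcp',o['tcp_pos'].round(4),'yaw',o['eef_rot'][2].round(4),'w',o['width'].round(4),'slide cm',d.round(2))
                                                                                                 ^^^^^^^^^^^^^^^^
AttributeError: 'float' object has no attribute 'round'
```

View pics/w2.png

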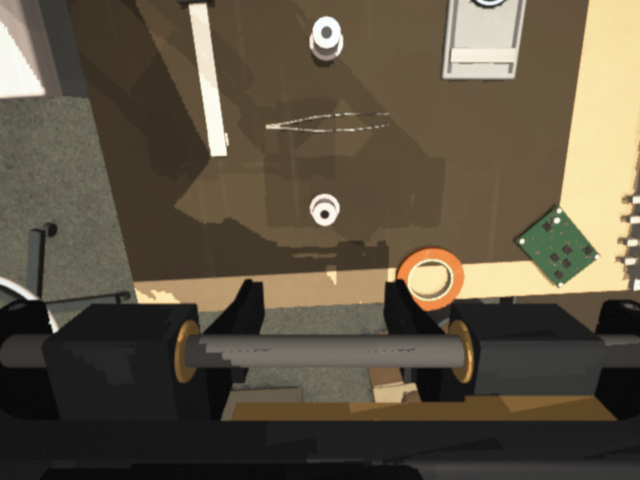

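Post P is between the fingers at (324,210), and Q is at (326,35). Now P's precise position.

```bash
sed -i "s/o\['width'\].round(4)/round(float(o['width']),4)/; s/o\['eef_rot'\]\[2\].round(4)/round(float(o['eef_rot'][2]),4)/" h.py
python3 - <<'E'
from h import *
f=wrist(); p,n=post(f,(.4215,-.289),.03); print(p,n); go([p[0],p[1],.009])
W=cloud(f,f['T']); print(np.nanmedian(W[214:218,318:330].reshape(-1,3),0),W[200:222:2,324,2].round(4), W[250,300])
E
```

```text
[ 0.42059343 -0.28987498  0.01194982] 429
t 1.6 tcp [ 0.4215 -0.2851  0.1891] yaw 1.5132 w 0.0602 slide cm [-0.49 -0.06 18.01]
[ 0.41957838 -0.29219128  0.03137872] [0.0213 0.0302 0.0301 0.0313 0.0311 0.0316 0.0315 0.0327 0.0321 0.0306
 0.0306] [ 0.39106153 -0.33696712  0.00522543]
```

```bash

python3 -m crank '[{"slide":[-0.5,0,0],"yaw":0},{"slide":[0,0,3.8],"yaw":0},{"slide":[0,0,3.8],"yaw":0},{"slide":[0,0,3.8],"yaw":0},{"slide":[0,0,3.2],"yaw":0},{"slide":[0,0,2.2],"yaw":0},{"slide":[0,0,1.1],"yaw":0},{"slide":[0,0,0],"yaw":0}]' 6
python3 -m crank '[{"slide":[0,0,0],"yaw":0},{"slide":[0,0,0],"yaw":0},{"slide":[0,0,0],"yaw":0},{"slide":[0,0,0],"yaw":0},{"slide":[0,0,0],"yaw":0},{"slide":[0,0,0],"yaw":0}]' 1.5 20
```

```text
clock: 2.27
tcp_pos: [0.4197, -0.2894, 0.0074]
eef_rot: [-3.138, -0.004, 1.512]
ft_force: [-0.8, 0.2, 1.1]
width: 0.0597
grasp_force: 0.0
clock: 2.77
tcp_pos: [0.421, -0.2913, 0.0109]
eef_rot: [3.141, 0.001, 1.511]
ft_force: [-0.0, 0.3, 0.3]
width: 0.0278
grasp_force: 0.0
```

```bash

python3 -m crank '[{"slide":[0,0,0],"yaw":0},{"slide":[0,0,0],"yaw":0},{"slide":[0,0,0],"yaw":0},{"slide":[0,0,0],"yaw":0}]'
python3 -m crank '[{"slide":[0,0,-1],"yaw":0},{"slide":[0,0,-2],"yaw":0},{"slide":[0,0,-3],"yaw":0},{"slide":[0,0,-3],"yaw":0},{"slide":[0,0,-2],"yaw":0},{"slide":[0,0,-1],"yaw":0},{"slide":[0,0,0],"yaw":0}]'
python3 - <<'E'
from h import *
go([.5917,.1005,.12])
E
```

```text
clock: 3.1
tcp_pos: [0.4206, -0.291, 0.0102]
eef_rot: [-3.142, -0.0, 1.511]
ft_force: [-0.3, 0.2, -0.1]
width: 0.0154
grasp_force: 0.0
clock: 3.68
tcp_pos: [0.4219, -0.2922, 0.1328]
eef_rot: [3.137, 0.004, 1.511]
ft_force: [-0.1, -0.3, 0.6]
width: 0.0155
grasp_force: 0.0
t 3.68 tcp [ 0.4219 -0.2922  0.1328] yaw 1.5109 w 0.0155 slide cm [40.22 14.59  1.18]
```

The fingers closed on nothing, so I'll look before going on.

```bash

python3 -m crank '[{"slide":[0,0,-3],"yaw":0},{"slide":[0,0,-2.6],"yaw":0},{"slide":[0,0,0],"yaw":0}]' 6
python3 - <<'E'
from h import *
f=wrist(); s=grab('side'); a=np.hstack([f['image'][0:330,150:500],s['image'][150:480,150:500]]); cv2.imwrite('pics/w3.png',a); go([.42,-.29,.19])
E
```

```text
clock: 3.93
tcp_pos: [0.4225, -0.2928, 0.1891]
eef_rot: [3.137, 0.005, 1.511]
ft_force: [0.5, 0.8, -0.3]
width: 0.0279
grasp_force: 0.0
t 4.03 tcp [ 0.4205 -0.2908  0.1857] yaw 1.5108 w 0.0352 slide cm [ 0.08 -0.06 -0.43]
```

View pics/w3.png

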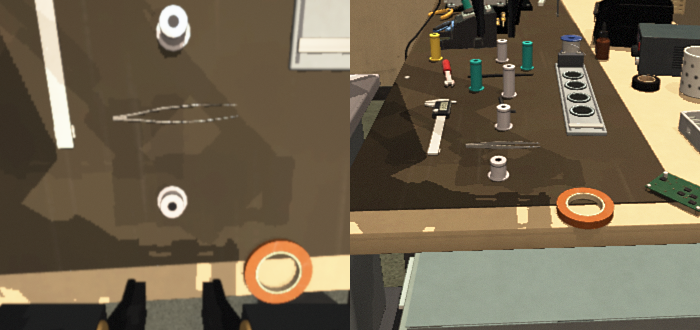

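P, at crop (172,202), still stands between the fingers and looks almost unmoved. I'll measure it again.

```bash

python3 - <<'E'
from h import *
f=wrist(); p,n=post(f,(.4215,-.289),.03); print(p,n); go([p[0],p[1],.009])
s=grab('side'); s['T']=np.linalg.inv(s['view']); W=cloud(s,s['T']); m=(np.hypot(W[...,0]-.4215,W[...,1]+.29)<.03)&(W[...,2]>.012);Q=W[m]
print(len(Q),Q.min(0),Q.max(0)); t=Q[Q[:,2]>Q[:,2].max()-.006]; print((t.min(0)+t.max(0))/2)
s0=dict(np.load('side0.npz')); d=cv2.absdiff(s['image'],s0['image']).max(2)[295:340,280:320]; print((d>40).sum())
print(r.get_obs())
E
```

```text
[ 0.42062705 -0.28993679  0.01197664] 444
t 4.08 tcp [ 0.4199 -0.2902  0.1848] yaw 1.5107 w 0.0393 slide cm [-0.    0.11 17.58]
2885 [ 0.39200861 -0.31975006  0.01243732] [ 0.4512306  -0.26246454  0.42720965]
[ 0.41884743 -0.30031611  0.42710544]
3
{'clock': 4.1333, 'qpos': array([-8.23875968e-01,  3.81603975e-01,  1.71980519e+00, -1.52362834e-05,
        1.04405069e+00, -7.63877881e-01]), 'joint_vel': array([-5.60166278e-05,  8.69302176e-03,  2.43644413e-03, -1.53339773e-03,
        1.57002989e-03,  9.33465945e-04]), 'effort': array([ 1.46173660e-02, -3.56581771e+01, -1.58900625e+01,  2.64720427e-02,
        6.19708048e-02,  1.68765364e-04]), 'tcp_pos': array([ 0.41961936, -0.28984376,  0.1844094 ]), 'eef_rot': array([-3.13879082e+00, -2.66555536e-03,  1.51080219e+00]), 'ft_force': array([-0.3918212 , -0.39441068, -0.96552544]), 'ft_torque': array([-0.03329924,  0.02302486, -0.02479312]), 'grasp_force': 0.0, 'width': 0.04303046494333302}
```

P hasn't moved at all, so the fingers never touched it. I'll go down again and look at the fingers from the side before closing.

```bash

python3 -m crank '[{"slide":[0,0,4],"yaw":0},{"slide":[0,0,4],"yaw":0},{"slide":[0,0,4],"yaw":0},{"slide":[0,0,2.5],"yaw":0},{"slide":[0,0,1.5],"yaw":0},{"slide":[0,0,1.0],"yaw":0},{"slide":[0,0,0],"yaw":0},{"slide":[0,0,0],"yaw":0}]' 6
python3 - <<'E'
from h import *
s=grab('side'); f=wrist(); c=grab('scene'); go([.4206,-.2899,.009])
a=np.hstack([cv2.resize(s['image'][230:350,230:370],None,fx=2.8,fy=2.8),cv2.resize(f['image'][140:400,120:520],(400,336)) ]); cv2.imwrite('pics/w4.png',a)
W=cloud(f,np.array(f['tool_from_camera']))
for v in range(230,340,10): print(v,[W[v,u].round(3).tolist() for u in range(200,480,1) if abs(W[v,u,2])<.03][::12])
E
```

```text
clock: 4.8
tcp_pos: [0.4201, -0.2904, 0.0153]
eef_rot: [-3.14, -0.002, 1.511]
ft_force: [-0.5, -0.2, 0.5]
width: 0.06
grasp_force: 0.0
t 4.95 tcp [ 0.4213 -0.2916  0.0171] yaw 1.5109 w 0.0598 slide cm [ 0.17 -0.08  0.81]
230 [[0.021, -0.076, 0.013], [0.021, -0.069, 0.012], [0.021, -0.062, 0.013], [0.021, -0.054, 0.013], [0.021, -0.047, 0.012], [0.021, -0.04, 0.012], [0.021, -0.032, 0.012], [0.021, -0.025, 0.012], [0.021, -0.018, 0.013], [0.021, -0.011, 0.013], [0.022, -0.003, 0.011], [0.021, 0.004, 0.012], [0.021, 0.011, 0.013], [0.021, 0.018, 0.012], [0.021, 0.026, 0.012], [0.021, 0.033, 0.013], [0.021, 0.04, 0.011], [0.021, 0.048, 0.012], [0.021, 0.055, 0.012], [0.021, 0.062, 0.012], [0.021, 0.069, 0.012], [0.021, 0.077, 0.013], [0.021, 0.083, 0.011], [0.021, 0.091, 0.013]]
240 [[0.015, -0.076, 0.012], [0.015, -0.069, 0.013], [0.015, -0.062, 0.012], [0.015, -0.055, 0.013], [0.015, -0.047, 0.011], [0.015, -0.04, 0.012], [0.015, -0.033, 0.011], [0.015, -0.025, 0.012], [0.015, -0.018, 0.012], [0.015, -0.011, 0.012], [0.015, -0.002, 0.011], [0.015, 0.005, 0.011], [0.015, 0.013, 0.012],
[... 3738 characters left out ...]
0.023, 0.012], [-0.033, 0.031, 0.011], [-0.033, 0.066, 0.012], [-0.034, 0.074, 0.013]]
320 [[-0.04, -0.082, 0.012], [-0.04, -0.074, 0.012], [-0.04, -0.034, 0.012], [-0.041, -0.026, 0.012], [-0.041, -0.018, 0.012], [-0.041, -0.01, 0.012], [-0.041, -0.002, 0.012], [-0.04, 0.006, 0.011], [-0.041, 0.014, 0.013], [-0.04, 0.021, 0.012], [-0.041, 0.029, 0.013], [-0.041, 0.037, 0.012], [-0.04, 0.078, 0.012]]
330 [[-0.048, -0.083, 0.013], [-0.048, -0.038, 0.012], [-0.048, -0.03, 0.011], [-0.048, -0.022, 0.011], [-0.048, -0.014, 0.012], [-0.048, -0.006, 0.012], [-0.048, 0.002, 0.011], [-0.048, 0.01, 0.012], [-0.049, 0.018, 0.013], [-0.048, 0.026, 0.012], [-0.048, 0.034, 0.013], [-0.048, 0.079, 0.012]]
```

View pics/w4.png

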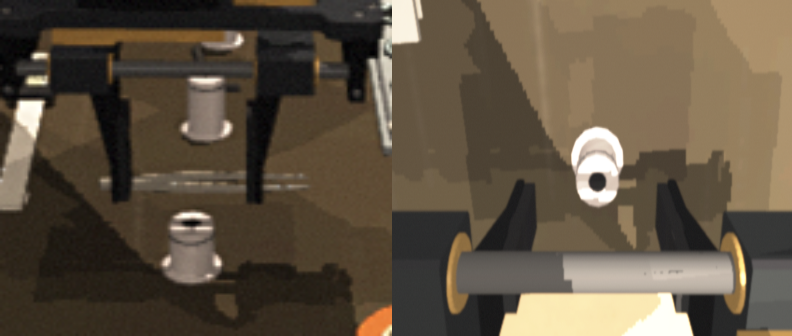

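In the side view the fingertips, at crop (120,200) and (255,203), look behind or above P at (190,245). I'll locate the tips by range.

```bash

python3 - <<'E'
from h import *
s=grab('side'); f=wrist(); o=f['obs']; print(o['tcp_pos'],o['eef_rot'])
W=cloud(s,np.linalg.inv(s['view'])); 
for uv in [(272,298),(273,293),(273,285),(321,299),(321,293),(321,285),(298,318)]: print(uv,np.nanmedian(W[uv[1]-1:uv[1]+2,uv[0]-1:uv[0]+2].reshape(-1,3),0).round(4))
W=cloud(f,np.array(f['tool_from_camera']))
m=(W[...,2]<.008)&(W[...,2]>-.09)&(np.abs(W[...,1])>.02)&(np.abs(W[...,1])<.07)
v,u=np.nonzero(m)
for i in np.argsort(v)[:400:20]: print(u[i],v[i],W[v[i],u[i]].round(4))
E
```

```text
[ 0.42135039 -0.29163869  0.0172933 ] [3.13974410e+00 1.76184084e-03 1.51084688e+00]
(272, 298) [ 0.3856 -0.3009  0.0556]
(273, 293) [ 0.3872 -0.2999  0.0631]
(273, 285) [ 0.3876 -0.2999  0.0759]
(321, 299) [ 0.4557 -0.3047  0.0543]
(321, 293) [ 0.4556 -0.3032  0.0637]
(321, 285) [ 0.4555 -0.3035  0.0763]
(298, 318) [ 0.4223 -0.3032  0.0231]
369 92 [0.0985 0.0228 0.008 ]
285 103 [ 0.0929 -0.0216  0.0068]
281 105 [ 0.0919 -0.0238  0.0068]
270 107 [ 0.0909 -0.0296  0.0064]
256 109 [ 0.0899 -0.0373  0.0072]
258 110 [ 0.0894 -0.0362  0.0072]
256 111 [ 0.0889 -0.0371  0.0062]
253 112 [ 0.0884 -0.039   0.0078]
221 114 [ 0.0874 -0.0559  0.0062]
216 115 [ 0.0869 -0.0589  0.0075]
238 115 [ 0.0869 -0.0469  0.0063]
232 116 [ 0.0864 -0.0503  0.007 ]
232 117 [ 0.0859 -0.0503  0.0069]
233 118 [ 0.0854 -0.0499  0.0073]
231 119 [ 0.0849 -0.051   0.0073]
226 120 [ 0.0844 -0.0535  0.0066]
246 120 [ 0.0844 -0.0428  0.0064]
220 121 [ 0.0838 -0.0569  0.007 ]
242 121 [ 0.0838 -0.045   0.0068]
265 121 [ 0.0839 -0.0327  0.007 ]
```

```bash

python3 - <<'E'
from h import *
f=wrist(); W=cloud(f,np.array(f['tool_from_camera']))
for v in range(276,312,3):
  print(v,[(u,W[v,u].round(3).tolist()) for u in (246,250,254,258,386,390,394,398) if W[v,u,2]<.005])
E
```

```text
276 []
279 [(246, [0.011, -0.039, -0.036]), (250, [0.011, -0.037, -0.037]), (398, [0.01, 0.035, -0.035])]
282 [(246, [0.01, -0.038, -0.039]), (250, [0.01, -0.036, -0.039]), (254, [0.009, -0.035, -0.036]), (258, [0.009, -0.033, -0.037]), (386, [0.009, 0.029, -0.036]), (390, [0.009, 0.031, -0.036]), (394, [0.009, 0.033, -0.037]), (398, [0.01, 0.034, -0.039])]
285 [(246, [0.01, -0.038, -0.042]), (250, [0.01, -0.036, -0.042]), (254, [0.01, -0.034, -0.041]), (258, [0.009, -0.033, -0.04]), (386, [0.01, 0.028, -0.04]), (390, [0.01, 0.03, -0.041]), (394, [0.008, 0.033, -0.038]), (398, [0.011, 0.034, -0.043])]
288 [(246, [0.01, -0.037, -0.046]), (250, [0.008, -0.036, -0.041]), (254, [0.009, -0.034, -0.042]), (258, [0.009, -0.032, -0.042]), (386, [0.007, 0.029, -0.039]), (390, [0.009, 0.03, -0.042]), (394, [0.009, 0.032, -0.042]), (398, [0.01, 0.033, -0.045])]
291 [(246, [0.01, -0.036, -0.048]), (250, [0.009, -0.035, -0.046]), (254, [0.009, -0.033, -0.046]), (258, [0.009, -0.031, -0.046]), (386, [0.007, 0.029, -0.041]), (390, [0.009, 0.029, -0.046]), (394, [0.009, 0.031, -0.047]), (398, [0.009
[... 819 characters left out ...]
, (250, [0.009, -0.033, -0.057]), (254, [0.009, -0.031, -0.056]), (258, [0.004, -0.031, -0.048]), (386, [0.001, 0.029, -0.043]), (390, [0.006, 0.029, -0.051]), (394, [0.009, 0.029, -0.057]), (398, [0.008, 0.031, -0.056])]
306 [(246, [0.009, -0.034, -0.06]), (250, [0.009, -0.032, -0.06]), (254, [0.008, -0.031, -0.058]), (258, [0.003, -0.031, -0.049]), (386, [-0.001, 0.029, -0.042]), (394, [0.009, 0.029, -0.06]), (398, [0.009, 0.03, -0.06])]
309 [(246, [0.009, -0.034, -0.063]), (250, [0.009, -0.032, -0.062]), (254, [0.006, -0.031, -0.058]), (258, [0.001, -0.032, -0.048]), (386, [-0.002, 0.029, -0.042]), (390, [0.003, 0.029, -0.051]), (394, [0.007, 0.029, -0.058]), (398, [0.009, 0.03, -0.063])]
```

Both cameras agree that the real fingertips sit about 35 mm short of the reported TCP. So tip height = reported z + 0.035, and I'll go down further.

```bash

python3 -m crank '[{"slide":[0.15,0,1.5],"yaw":0},{"slide":[0,0,1.5],"yaw":0},{"slide":[0,0,0.7],"yaw":0},{"slide":[0,0,0],"yaw":0},{"slide":[0,0,0],"yaw":0}]' 
python3 - <<'E'
from h import *
s=grab('side'); W=cloud(s,np.linalg.inv(s['view'])); go([.4206,-.2899,-.026])
m=(np.abs(W[...,1]+.3)<.02)&(np.abs(W[...,0]-.42)<.05)&(np.abs(W[...,0]-.42)>.025); print(np.sort(W[m][:,2])[-1:], [W[v,272].round(3).tolist() for v in range(296,330,4)])
E
```

```text
clock: 5.52
tcp_pos: [0.4208, -0.2895, -0.0207]
eef_rot: [-3.142, -0.0, 1.511]
ft_force: [0.1, 0.8, -0.6]
width: 0.0601
grasp_force: 0.0
t 5.57 tcp [ 0.421  -0.2897 -0.0204] yaw 1.5109 w 0.06 slide cm [-0.02 -0.04  0.56]
[0.44036337] [[0.386, -0.302, 0.059], [0.385, -0.299, 0.051], [0.385, -0.296, 0.043], [0.385, -0.299, 0.038], [0.385, -0.298, 0.031], [0.385, -0.3, 0.025], [0.384, -0.297, 0.017], [0.383, -0.286, 0.003], [0.384, -0.297, 0.003]]
```

```bash

python3 -m crank '[{"slide":[0,0,0.4],"yaw":0},{"slide":[0,0,0],"yaw":0},{"slide":[0,0,0],"yaw":0},{"slide":[0,0,0],"yaw":0},{"slide":[0,0,0],"yaw":0},{"slide":[0,0,0],"yaw":0},{"slide":[0,0,0],"yaw":0},{"slide":[0,0,0],"yaw":0}]' 1.5 20
python3 -m crank '[{"slide":[0,0,-1],"yaw":0},{"slide":[0,0,-2],"yaw":0},{"slide":[0,0,-3],"yaw":0},{"slide":[0,0,-3],"yaw":0},{"slide":[0,0,-2],"yaw":0},{"slide":[0,0,0],"yaw":0}]'
python3 - <<'E'
from h import *
go([.5917,.1005,.08])
E
```

```text
clock: 6.23
tcp_pos: [0.4209, -0.2895, -0.0247]
eef_rot: [3.141, 0.0, 1.511]
ft_force: [0.8, -0.8, 1.3]
width: 0.0233
grasp_force: 20.0
clock: 6.73
tcp_pos: [0.4229, -0.2915, 0.0896]
eef_rot: [3.135, 0.006, 1.511]
ft_force: [-0.1, 0.2, -0.3]
width: 0.0228
grasp_force: 20.0
t 6.73 tcp [ 0.4229 -0.2915  0.0896] yaw 1.5111 w 0.0228 slide cm [40.15 14.5   0.81]
```

P is held, with 23 mm width and 20 N. Carrying it to the pad by the stop.

```bash

python3 -m crank '[{"slide":[3.65,1.3,0],"yaw":0},{"slide":[3.65,1.3,0],"yaw":0},{"slide":[3.65,1.3,0],"yaw":0},{"slide":[3.65,1.3,0],"yaw":0},{"slide":[3.65,1.3,0],"yaw":0},{"slide":[3.65,1.3,0],"yaw":0},{"slide":[3.65,1.3,0],"yaw":0},{"slide":[3.65,1.3,0],"yaw":0}]'
python3 -m crank '[{"slide":[3.65,1.3,0],"yaw":0},{"slide":[3.65,1.4,0],"yaw":0},{"slide":[3.3,1.4,0],"yaw":0},{"slide":[0,0,0],"yaw":0},{"slide":[0,0,0],"yaw":0},{"slide":[0,0,0],"yaw":0},{"slide":[0,0,0],"yaw":0}]'
python3 - <<'E'
from h import *
f=wrist(); cv2.imwrite('pics/w5.png',f['image']); go([.593,.1003,-.0115])
print(pads(f,f['T'],[(291,103)][:0]))
E
```

```text
clock: 7.4
tcp_pos: [0.5417, -0.0022, 0.0846]
eef_rot: [-3.14, -0.0, 1.511]
ft_force: [1.1, -0.6, -0.8]
width: 0.0228
grasp_force: 20.0
clock: 7.98
tcp_pos: [0.5881, 0.0981, 0.0846]
eef_rot: [-3.139, 0.0, 1.51]
ft_force: [-0.3, 0.8, -0.4]
width: 0.0229
grasp_force: 20.0
t 8.03 tcp [0.5883 0.0978 0.0848] yaw 1.5091 w 0.0231 slide cm [0.28 0.47 9.63]
[]
```

View pics/w5.png

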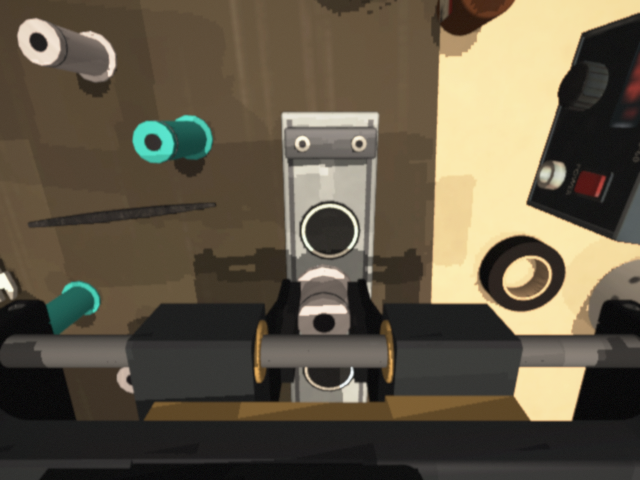

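The view shows the stop pad at (329,229) and the held post at (323,320). I'll refit this pad from here, and the post's hole in the tool frame.

```bash

python3 - <<'E'
from h import *
f=wrist(); P=pads(f,f['T'],[(329,229)],hw=40); print(P); go([P[0,0],P[0,1],-.0115])
# held post axis in tool frame via top hole at known height: tip+20mm => post top tool z
g=cv2.cvtColor(f['image'],cv2.COLOR_BGR2GRAY); W=cloud(f,np.array(f['tool_from_camera']))
print([W[v,323].round(4).tolist() for v in (306,310,332,335)],[W[314,u].round(4).tolist() for u in range(300,348,4)])
E
```

```text
[[0.59148583 0.10016622 0.01833353]]
t 8.08 tcp [0.5886 0.0977 0.0849] yaw 1.5088 w 0.0229 slide cm [0.26 0.29 9.64]
[[0.0072, -0.0015, -0.0566], [0.0048, -0.0015, -0.0558], [-0.0059, -0.0015, -0.0564], [0.0326, -0.0016, -0.1181]] [[0.0029, -0.0117, -0.056], [0.0036, -0.0098, -0.0571], [0.003, -0.0081, -0.056], [0.0032, -0.0064, -0.0565], [0.0033, -0.0046, -0.0566], [0.0035, -0.0029, -0.0569], [0.0033, -0.0011, -0.0566], [0.0028, 0.0007, -0.0557], [0.0023, 0.0024, -0.0549], [0.0023, 0.0042, -0.055], [0.0029, 0.0059, -0.056], [0.0032, 0.0077, -0.0564]]
```

```bash

python3 -m crank '[{"slide":[0.27,0.46,0],"yaw":0},{"slide":[0,0,2.5],"yaw":0},{"slide":[0,0,2.5],"yaw":0},{"slide":[0,0,2.0],"yaw":0},{"slide":[0,0,1.0],"yaw":0},{"slide":[0,0,0],"yaw":0},{"slide":[0,0,0],"yaw":0}]'
python3 - <<'E'
from h import *
go([.593,.1003,-.0115])
E
```

```text
clock: 8.67
tcp_pos: [0.5943, 0.1012, 0.0051]
eef_rot: [-3.141, -0.0, 1.51]
ft_force: [0.3, -0.0, -0.2]
width: 0.023
grasp_force: 20.0
t 8.67 tcp [0.5943 0.1012 0.0051] yaw 1.5101 w 0.023 slide cm [-0.09 -0.13  1.66]
```

```bash

python3 -m crank '[{"slide":[-0.05,-0.05,1.2],"yaw":0},{"slide":[0,0,0.2],"yaw":0},{"slide":[0,0,0],"yaw":0},{"slide":[0,0,0],"yaw":0}]'
python3 - <<'E'
from h import *
f=wrist(); go([.593,.1003,-.0115]); f=wrist(); go([.593,.1003,-.0115]); print(r.get_obs()['ft_force'])
W=cloud(f,np.array(f['tool_from_camera'])); 
E
```

```text
clock: 9.0
tcp_pos: [0.5938, 0.1011, -0.0086]
eef_rot: [3.141, -0.0, 1.511]
ft_force: [0.1, -0.5, -1.4]
width: 0.0228
grasp_force: 20.0
t 9.05 tcp [ 0.5939  0.1011 -0.0084] yaw 1.5108 w 0.023 slide cm [-0.09 -0.09  0.31]
t 9.1 tcp [ 0.594   0.1011 -0.0083] yaw 1.5109 w 0.0231 slide cm [-0.09 -0.09  0.32]
[-0.6737364   0.71139711 -0.47312706]
```

```bash

python3 -m crank '[{"slide":[-0.05,-0.05,0.2],"yaw":0},{"slide":[0,0,0.1],"yaw":0},{"slide":[0,0,0],"yaw":0},{"slide":[0,0,0],"yaw":0}]'
python3 -m crank '[{"slide":[0,0,0],"yaw":0},{"slide":[0,0,0],"yaw":0},{"slide":[0,0,0],"yaw":0},{"slide":[0,0,0],"yaw":0},{"slide":[0,0,0],"yaw":0}]' 5
python3 -m crank '[{"slide":[0,0,-2],"yaw":0},{"slide":[0,0,-3],"yaw":0},{"slide":[0,0,-3.5],"yaw":0},{"slide":[0,0,-3.5],"yaw":0},{"slide":[0,0,-3],"yaw":0},{"slide":[-0.5,0,-2],"yaw":0},{"slide":[0,0,0],"yaw":0},{"slide":[0,0,0],"yaw":0}]'
python3 - <<'E'
from h import *
f=wrist(); cv2.imwrite('pics/w6.png',f['image'][100:340,140:540]); p,n=post(f,(.592,.1),.043); print(p,n); go([.433,-.13,.15])
E
```

```text
clock: 9.43
tcp_pos: [0.5931, 0.1006, -0.0117]
eef_rot: [3.141, 0.0, 1.511]
ft_force: [-0.1, -0.3, 1.2]
width: 0.0229
grasp_force: 20.0
clock: 9.85
tcp_pos: [0.5931, 0.1006, -0.0119]
eef_rot: [3.142, 0.0, 1.511]
ft_force: [0.3, -0.1, -0.0]
width: 0.0465
grasp_force: 0.0
clock: 10.52
tcp_pos: [0.5936, 0.0955, 0.1596]
eef_rot: [3.138, -0.0, 1.51]
ft_force: [0.0, -0.2, -0.1]
width: 0.0498
grasp_force: 0.0
[0.59204396 0.10014324 0.01196302] 550
t 10.57 tcp [0.5923 0.0956 0.158 ] yaw 1.5106 w 0.0501 slide cm [-23.48 -14.54   0.8 ]
```

View pics/w6.png

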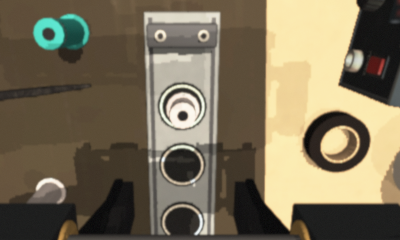

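P stands centred on the pad, with an offset of about 0.5 mm. Next is Q.

```bash

python3 -m crank '[{"slide":[-3.35,-2.1,0],"yaw":0},{"slide":[-3.35,-2.1,0],"yaw":0},{"slide":[-3.35,-2.1,0],"yaw":0},{"slide":[-3.35,-2.1,0],"yaw":0},{"slide":[-3.35,-2.1,0],"yaw":0},{"slide":[-3.35,-2.1,0],"yaw":0},{"slide":[-3.4,-2,0],"yaw":0},{"slide":[0,0,0],"yaw":0}]' 6
python3 -m crank '[{"slide":[0,0,0],"yaw":0},{"slide":[0,0,0],"yaw":0},{"slide":[0,0,0],"yaw":0}]'
python3 - <<'E'
from h import *
f=wrist(); p,n=post(f,(.433,-.129),.042); print(p,n); go([p[0]+.0015,p[1],-.023])
E
```

```text
clock: 11.23
tcp_pos: [0.4284, -0.134, 0.1564]
eef_rot: [-3.136, -0.0, 1.504]
ft_force: [0.1, -0.1, -0.4]
width: 0.0604
grasp_force: 0.0
clock: 11.48
tcp_pos: [0.433, -0.1291, 0.1574]
eef_rot: [-3.14, -0.001, 1.512]
ft_force: [-0.4, -0.1, 0.0]
width: 0.0599
grasp_force: 0.0
[ 0.43137746 -0.12924904  0.01201123] 550
t 11.53 tcp [ 0.4332 -0.1289  0.1576] yaw 1.5129 w 0.0599 slide cm [-5.000e-02 -1.000e-02  1.806e+01]
```

```bash

python3 -m crank '[{"slide":[-0.05,0,3.5],"yaw":0},{"slide":[0,0,3.8],"yaw":0},{"slide":[0,0,3.8],"yaw":0},{"slide":[0,0,3.2],"yaw":0},{"slide":[0,0,2.2],"yaw":0},{"slide":[0,0,1.2],"yaw":0},{"slide":[0,0,0],"yaw":0},{"slide":[0,0,0],"yaw":0}]' 6
python3 -m crank '[{"slide":[0,0,0.3],"yaw":0},{"slide":[0,0,0],"yaw":0},{"slide":[0,0,0],"yaw":0},{"slide":[0,0,0],"yaw":0},{"slide":[0,0,0],"yaw":0},{"slide":[0,0,0],"yaw":0},{"slide":[0,0,0],"yaw":0},{"slide":[0,0,0],"yaw":0}]' 1.5 20
python3 - <<'E'
from h import *
go([.433,-.129,-.023])
E
```

```text
clock: 12.2
tcp_pos: [0.433, -0.1294, -0.0196]
eef_rot: [-3.14, -0.001, 1.513]
ft_force: [0.5, 0.7, -0.1]
width: 0.0601
grasp_force: 0.0
clock: 12.87
tcp_pos: [0.433, -0.1308, -0.0215]
eef_rot: [3.141, 0.0, 1.511]
ft_force: [-0.1, -0.3, 4.0]
width: 0.0229
grasp_force: 20.0
t 12.87 tcp [ 0.433  -0.1308 -0.0215] yaw 1.5107 w 0.0229 slide cm [ 0.18 -0.01  0.15]
```

```bash

python3 -m crank '[{"slide":[0,0,-1],"yaw":0},{"slide":[0,0,-2],"yaw":0},{"slide":[0,0,-3],"yaw":0},{"slide":[0,0,-3],"yaw":0},{"slide":[0,0,-2],"yaw":0},{"slide":[0,0,0],"yaw":0}]'
python3 -m crank '[{"slide":[3,2.4,0],"yaw":0},{"slide":[3,2.4,0],"yaw":0},{"slide":[3,2.4,0],"yaw":0},{"slide":[3,2.4,0],"yaw":0},{"slide":[3,2.4,0],"yaw":0},{"slide":[3,2.4,0],"yaw":0},{"slide":[0,0,0],"yaw":0},{"slide":[0,0,0],"yaw":0}]'
python3 - <<'E'
from h import *
r.grab_frame('wrist'); go([.5895,.0395,-.009])
E
```

```text
clock: 13.37
tcp_pos: [0.4352, -0.132, 0.0915]
eef_rot: [3.135, 0.004, 1.511]
ft_force: [0.6, -0.1, -1.3]
width: 0.0227
grasp_force: 20.0
clock: 14.03
tcp_pos: [0.5876, 0.042, 0.0866]
eef_rot: [-3.14, 0.0, 1.514]
ft_force: [-0.6, -0.9, -1.4]
width: 0.023
grasp_force: 20.0
t 14.08 tcp [0.5861 0.0409 0.0865] yaw 1.5126 w 0.0227 slide cm [-0.12  0.38  9.55]
```

```bash

python3 -m crank '[{"slide":[-0.12,0.38,0],"yaw":0},{"slide":[0,0,2.5],"yaw":0},{"slide":[0,0,2.5],"yaw":0},{"slide":[0,0,2.0],"yaw":0},{"slide":[0,0,1.0],"yaw":0},{"slide":[0,0,0],"yaw":0},{"slide":[0,0,0],"yaw":0},{"slide":[0,0,0],"yaw":0}]'
python3 - <<'E'
from h import *
r.grab_frame('wrist');r.grab_frame('wrist');go([.5895,.0395,-.009])
E
```

```text
clock: 14.75
tcp_pos: [0.592, 0.0382, 0.0091]
eef_rot: [3.14, 0.0, 1.51]
ft_force: [0.5, 0.7, -1.5]
width: 0.023
grasp_force: 20.0
t 14.85 tcp [0.5923 0.0385 0.0096] yaw 1.5105 w 0.0228 slide cm [ 0.08 -0.29  1.86]
```

```bash

python3 -m crank '[{"slide":[0.08,-0.2,1.2],"yaw":0},{"slide":[0,0,0.2],"yaw":0},{"slide":[0,0,0],"yaw":0},{"slide":[0,0,0],"yaw":0},{"slide":[0,0,0],"yaw":0}]'
python3 - <<'E'
from h import *
r.grab_frame('wrist');r.grab_frame('wrist');go([.5895,.0395,-.009])
E
```

```text
clock: 15.27
tcp_pos: [0.5898, 0.0398, -0.0052]
eef_rot: [3.14, 0.0, 1.511]
ft_force: [1.2, -0.1, -0.8]
width: 0.0228
grasp_force: 20.0
t 15.37 tcp [ 0.5897  0.0398 -0.0053] yaw 1.5109 w 0.0227 slide cm [-0.03 -0.02  0.37]
```

```bash

python3 -m crank '[{"slide":[0,0,0.2],"yaw":0},{"slide":[0,0,0.15],"yaw":0},{"slide":[0,0,0],"yaw":0},{"slide":[0,0,0],"yaw":0}]'
python3 -m crank '[{"slide":[0,0,0],"yaw":0},{"slide":[0,0,0],"yaw":0},{"slide":[0,0,0],"yaw":0},{"slide":[0,0,0],"yaw":0},{"slide":[0,0,0],"yaw":0}]' 5
python3 -m crank '[{"slide":[0,0,-2],"yaw":0},{"slide":[0,0,-3],"yaw":0},{"slide":[0,0,-3.5],"yaw":0},{"slide":[0,0,-3.5],"yaw":0},{"slide":[0,0,-3],"yaw":0},{"slide":[0,0,-2],"yaw":0},{"slide":[0,0,0],"yaw":0},{"slide":[0,0,0],"yaw":0}]'
python3 - <<'E'
from h import *
f=wrist(); p,n=post(f,(.589,.04),.055); print(p,n); p,n=post(f,(.592,.1),.043); print(p,n);go([.4355,.234,.19])
E
```

```text
clock: 15.7
tcp_pos: [0.5896, 0.0398, -0.0085]
eef_rot: [3.141, 0.0, 1.511]
ft_force: [0.2, -0.5, 5.3]
width: 0.0235
grasp_force: 20.0
clock: 16.12
tcp_pos: [0.5891, 0.0398, -0.0096]
eef_rot: [-3.141, -0.0, 1.511]
ft_force: [0.4, 0.1, -0.2]
width: 0.0465
grasp_force: 0.0
clock: 16.78
tcp_pos: [0.5899, 0.0398, 0.1619]
eef_rot: [3.139, 0.0, 1.511]
ft_force: [-0.5, -0.4, -1.1]
width: 0.0506
grasp_force: 0.0
[0.58854445 0.04124144 0.01194967] 579
[0.59192793 0.09989635 0.01184733] 626
t 16.83 tcp [0.5887 0.0399 0.1604] yaw 1.5108 w 0.0505 slide cm [ 18.46 -16.46  -2.96]
```

```bash

python3 -m crank '[{"slide":[2.64,-2.36,-0.4],"yaw":0},{"slide":[2.64,-2.36,-0.4],"yaw":0},{"slide":[2.64,-2.36,-0.4],"yaw":0},{"slide":[2.64,-2.36,-0.4],"yaw":0},{"slide":[2.64,-2.36,-0.4],"yaw":0},{"slide":[2.64,-2.36,-0.4],"yaw":0},{"slide":[2.64,-2.36,-0.4],"yaw":0},{"slide":[0,0,0],"yaw":0}]' 6
python3 -m crank '[{"slide":[0,0,0],"yaw":0},{"slide":[0,0,0],"yaw":0},{"slide":[0,0,0],"yaw":0},{"slide":[0,0,0],"yaw":0}]'
python3 - <<'E'
from h import *
f=wrist(); cv2.imwrite('pics/w7.png',f['image']); p,n=post(f,(.436,.234),.054); print(p,n); go([p[0]+.0015,p[1],-.013])
E
```

```text
clock: 17.5
tcp_pos: [0.4291, 0.2375, 0.1871]
eef_rot: [-3.134, -0.0, 1.516]
ft_force: [-0.2, -0.7, -0.6]
width: 0.0603
grasp_force: 0.0
clock: 17.83
tcp_pos: [0.4361, 0.2331, 0.188]
eef_rot: [-3.141, 0.001, 1.509]
ft_force: [0.3, 0.1, -0.3]
width: 0.06
grasp_force: 0.0
[0.43467898 0.23471633 0.01205089] 503
t 17.88 tcp [0.4361 0.2332 0.1881] yaw 1.5087 w 0.0601 slide cm [1.600e-01 1.000e-02 2.011e+01]
```

View pics/w7.png

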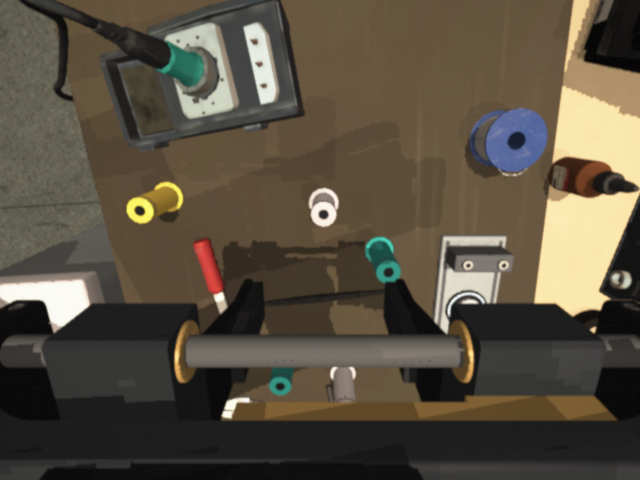

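R is at (323,210) and clear of the station at (210,75) and the decoy at (387,262). Going down.

```bash

python3 -m crank '[{"slide":[0.16,0,3.5],"yaw":0},{"slide":[0,0,3.8],"yaw":0},{"slide":[0,0,3.8],"yaw":0},{"slide":[0,0,3.8],"yaw":0},{"slide":[0,0,2.8],"yaw":0},{"slide":[0,0,1.6],"yaw":0},{"slide":[0,0,0.5],"yaw":0},{"slide":[0,0,0],"yaw":0}]' 6
python3 -m crank '[{"slide":[0,0,0],"yaw":0},{"slide":[0,0,0],"yaw":0},{"slide":[0,0,0],"yaw":0}]' 
python3 - <<'E'
from h import *
go([.4362,.2347,-.013])
E
```

```text
clock: 18.55
tcp_pos: [0.4352, 0.2349, -0.0108]
eef_rot: [-3.139, 0.001, 1.509]
ft_force: [0.9, -0.3, -0.1]
width: 0.0599
grasp_force: 0.0
clock: 18.8
tcp_pos: [0.4367, 0.236, -0.008]
eef_rot: [3.139, -0.001, 1.511]
ft_force: [-0.1, 1.2, 0.2]
width: 0.0599
grasp_force: 0.0
t 18.8 tcp [ 0.4367  0.236  -0.008 ] yaw 1.5106 w 0.0599 slide cm [-0.14 -0.05  0.5 ]
```

```bash

python3 -m crank '[{"slide":[-0.12,0,0.3],"yaw":0},{"slide":[0,0,0],"yaw":0},{"slide":[0,0,0],"yaw":0},{"slide":[0,0,0],"yaw":0},{"slide":[0,0,0],"yaw":0},{"slide":[0,0,0],"yaw":0},{"slide":[0,0,0],"yaw":0},{"slide":[0,0,0],"yaw":0}]' 1.5 20
python3 - <<'E'
from h import *
go([.4362,.2347,-.013])
E
python3 -m crank '[{"slide":[0,0,-1],"yaw":0},{"slide":[0,0,-2],"yaw":0},{"slide":[0,0,-3],"yaw":0},{"slide":[0,0,-3],"yaw":0},{"slide":[0,0,-2],"yaw":0},{"slide":[0,0,0],"yaw":0}]'
python3 - <<'E'
from h import *
go([.5857,-.0268,.1])
E
```

```text
clock: 19.47
tcp_pos: [0.4355, 0.2346, -0.0123]
eef_rot: [3.142, -0.0, 1.511]
ft_force: [1.0, 0.4, 1.1]
width: 0.0228
grasp_force: 20.0
t 19.47 tcp [ 0.4355  0.2346 -0.0123] yaw 1.5108 w 0.0228 slide cm [0.01 0.07 0.07]
clock: 19.97
tcp_pos: [0.4382, 0.2355, 0.102]
eef_rot: [3.133, -0.003, 1.511]
ft_force: [-0.4, -0.0, -0.9]
width: 0.0233
grasp_force: 20.0
t 19.97 tcp [0.4382 0.2355 0.102 ] yaw 1.511 w 0.0233 slide cm [-25.31  16.28   0.26]
```

```bash

python3 -m crank '[{"slide":[-3.16,2.05,0],"yaw":0},{"slide":[-3.16,2.05,0],"yaw":0},{"slide":[-3.16,2.05,0],"yaw":0},{"slide":[-3.16,2.05,0],"yaw":0},{"slide":[-3.16,2.05,0],"yaw":0},{"slide":[-3.16,2.05,0],"yaw":0},{"slide":[-3.16,2.05,0],"yaw":0},{"slide":[-3.16,2.05,0],"yaw":0}]'
python3 -m crank '[{"slide":[0,0,0],"yaw":0},{"slide":[0,0,0],"yaw":0},{"slide":[0,0,2.5],"yaw":0},{"slide":[0,0,2.5],"yaw":0},{"slide":[0,0,1.5],"yaw":0},{"slide":[0,0,0],"yaw":0},{"slide":[0,0,0],"yaw":0},{"slide":[0,0,0],"yaw":0}]'
python3 - <<'E'
from h import *
r.grab_frame('wrist');r.grab_frame('wrist');go([.5856,-.0266,.001])
E
```

```text
clock: 20.63
tcp_pos: [0.5836, -0.0292, 0.0968]
eef_rot: [-3.139, -0.0, 1.51]
ft_force: [0.9, 0.6, -1.3]
width: 0.0228
grasp_force: 20.0
clock: 21.3
tcp_pos: [0.5839, -0.0268, 0.0332]
eef_rot: [3.141, -0.0, 1.512]
ft_force: [0.1, 0.5, -1.1]
width: 0.0228
grasp_force: 20.0
t 21.4 tcp [ 0.5848 -0.0273  0.0339] yaw 1.5115 w 0.0228 slide cm [0.07 0.07 3.29]
```

```bash

python3 -m crank '[{"slide":[0.07,0.05,1.4],"yaw":0},{"slide":[0,0,1.1],"yaw":0},{"slide":[0,0,0.3],"yaw":0},{"slide":[0,0,0],"yaw":0},{"slide":[0,0,0],"yaw":0},{"slide":[0,0,0],"yaw":0}]'
python3 - <<'E'
from h import *
r.grab_frame('wrist');r.grab_frame('wrist');go([.5856,-.0266,.001])
E
```

```text
clock: 21.9
tcp_pos: [0.5849, -0.027, 0.0051]
eef_rot: [3.141, 0.0, 1.511]
ft_force: [-0.5, 1.0, -0.5]
width: 0.0231
grasp_force: 20.0
t 22.0 tcp [ 0.5849 -0.027   0.0052] yaw 1.5108 w 0.0234 slide cm [0.05 0.06 0.42]
```

```bash

python3 -m crank '[{"slide":[0.04,0.05,0.2],"yaw":0},{"slide":[0,0,0.15],"yaw":0},{"slide":[0,0,0.05],"yaw":0},{"slide":[0,0,0],"yaw":0},{"slide":[0,0,0],"yaw":0}]'
python3 -m crank '[{"slide":[0,0,0],"yaw":0},{"slide":[0,0,0],"yaw":0},{"slide":[0,0,0],"yaw":0},{"slide":[0,0,0],"yaw":0},{"slide":[0,0,0],"yaw":0}]' 5
python3 -m crank '[{"slide":[0,0,-2],"yaw":0},{"slide":[0,0,-3],"yaw":0},{"slide":[0,0,-3.5],"yaw":0},{"slide":[0,0,-3.5],"yaw":0},{"slide":[0,0,-3],"yaw":0},{"slide":[0,0,-3],"yaw":0},{"slide":[0,0,0],"yaw":0},{"slide":[0,0,0],"yaw":0}]'
python3 - <<'E'
from h import *
f=wrist(); p,n=post(f,(.585,-.027),.067); print(p,n); p,n=post(f,(.588,.04),.055); print(p,n);go([.447,.014,.18])
E
```

```text
clock: 22.42
tcp_pos: [0.5851, -0.0265, 0.0007]
eef_rot: [3.142, -0.0, 1.511]
ft_force: [-0.5, 0.2, 0.0]
width: 0.0226
grasp_force: 20.0
clock: 22.83
tcp_pos: [0.5851, -0.0265, 0.0007]
eef_rot: [3.141, 0.0, 1.511]
ft_force: [0.4, -0.7, 0.4]
width: 0.0462
grasp_force: 0.0
clock: 23.5
tcp_pos: [0.5863, -0.0268, 0.1828]
eef_rot: [3.137, 0.001, 1.511]
ft_force: [-0.8, 0.9, -0.7]
width: 0.0501
grasp_force: 0.0
[ 0.58397462 -0.02650868  0.01197175] 545
[0.58863964 0.04098462 0.01175948] 597
t 23.55 tcp [ 0.5848 -0.0265  0.1809] yaw 1.5109 w 0.05 slide cm [  3.21 -14.     0.09]
```

R is centred to within 0.1 mm. Now S.

```bash

python3 -m crank '[{"slide":[0.8,-3.5,0],"yaw":0},{"slide":[0.8,-3.5,0],"yaw":0},{"slide":[0.8,-3.5,0],"yaw":0},{"slide":[0.8,-3.5,0],"yaw":0},{"slide":[0,0,0],"yaw":0},{"slide":[0,0,0],"yaw":0},{"slide":[0,0,0],"yaw":0},{"slide":[0,0,0],"yaw":0}]' 5.5
python3 - <<'E'
from h import *
f=wrist(); p,n=post(f,(.446,.014),.066); print(p,n); go([p[0]+.0015,p[1],-.004])
b,g,rr=np.median(f['image'][205:220,312:318].reshape(-1,3),0); print(b,g,rr)
E
```

```text
clock: 24.22
tcp_pos: [0.4486, 0.0133, 0.1803]
eef_rot: [3.141, 0.0, 1.51]
ft_force: [0.9, -0.6, 0.6]
width: 0.0548
grasp_force: 0.0
[0.4451362  0.01519884 0.01206291] 561
t 24.27 tcp [0.4487 0.0133 0.1803] yaw 1.5104 w 0.055 slide cm [ 0.18 -0.23 18.43]
222.5 234.5 246.5
```

```bash

python3 -m crank '[{"slide":[0.15,-0.2,3.0],"yaw":0},{"slide":[0,0,3.8],"yaw":0},{"slide":[0,0,3.8],"yaw":0},{"slide":[0,0,3.6],"yaw":0},{"slide":[0,0,2.4],"yaw":0},{"slide":[0,0,1.2],"yaw":0},{"slide":[0,0,0],"yaw":0},{"slide":[0,0,0],"yaw":0}]'
python3 -m crank '[{"slide":[0,0,0],"yaw":0},{"slide":[0,0,0],"yaw":0}]'
python3 - <<'E'
from h import *
go([.4466,.0152,-.004])
E
```

```text
clock: 24.93
tcp_pos: [0.4458, 0.0151, 0.0017]
eef_rot: [-3.14, -0.0, 1.51]
ft_force: [0.1, 0.3, -1.7]
width: 0.0548
grasp_force: 0.0
clock: 25.1
tcp_pos: [0.4466, 0.0151, 0.0036]
eef_rot: [3.139, 0.0, 1.511]
ft_force: [0.7, -0.7, 1.0]
width: 0.0553
grasp_force: 0.0
t 25.1 tcp [0.4466 0.0151 0.0036] yaw 1.5107 w 0.0553 slide cm [ 0.01 -0.01  0.76]
```

```bash

python3 -m crank '[{"slide":[0,0,0.5],"yaw":0},{"slide":[0,0,0],"yaw":0},{"slide":[0,0,0],"yaw":0},{"slide":[0,0,0],"yaw":0},{"slide":[0,0,0],"yaw":0},{"slide":[0,0,0],"yaw":0},{"slide":[0,0,0],"yaw":0},{"slide":[0,0,0],"yaw":0}]' 1.5 20
python3 -m crank '[{"slide":[0,0,-1],"yaw":0},{"slide":[0,0,-2],"yaw":0},{"slide":[0,0,-3],"yaw":0},{"slide":[0,0,-3],"yaw":0},{"slide":[0,0,-2],"yaw":0},{"slide":[0,0,0],"yaw":0}]'
python3 - <<'E'
from h import *
go([.5818,-.0897,.11])
E
```

```text
clock: 25.77
tcp_pos: [0.4455, 0.0154, -0.0022]
eef_rot: [3.141, 0.0, 1.511]
ft_force: [0.5, -0.3, 1.3]
width: 0.0227
grasp_force: 19.9
clock: 26.27
tcp_pos: [0.4478, 0.015, 0.111]
eef_rot: [3.134, 0.001, 1.511]
ft_force: [0.4, 0.3, -0.7]
width: 0.023
grasp_force: 19.9
t 26.27 tcp [0.4478 0.015  0.111 ] yaw 1.5111 w 0.023 slide cm [-9.65 14.    0.22]
```

```bash

python3 -m crank '[{"slide":[-1.94,2.8,0],"yaw":0},{"slide":[-1.94,2.8,0],"yaw":0},{"slide":[-1.94,2.8,0],"yaw":0},{"slide":[-1.94,2.8,0],"yaw":0},{"slide":[-1.94,2.8,0],"yaw":0},{"slide":[0,0,0],"yaw":0},{"slide":[0,0,0],"yaw":0},{"slide":[0,0,0],"yaw":0}]'
python3 -m crank '[{"slide":[0,0,2.5],"yaw":0},{"slide":[0,0,2.5],"yaw":0},{"slide":[0,0,1.5],"yaw":0},{"slide":[0,0,0],"yaw":0},{"slide":[0,0,0],"yaw":0},{"slide":[0,0,0],"yaw":0}]'
python3 - <<'E'
from h import *
f=wrist(); r.grab_frame('wrist');go([.5818,-.0897,.011])
E
```

```text
clock: 26.93
tcp_pos: [0.5772, -0.0891, 0.1059]
eef_rot: [-3.137, -0.001, 1.51]
ft_force: [-0.8, 0.3, -1.3]
width: 0.0229
grasp_force: 19.9
clock: 27.43
tcp_pos: [0.5791, -0.0893, 0.0433]
eef_rot: [3.141, 0.0, 1.511]
ft_force: [0.7, 0.1, -0.9]
width: 0.0228
grasp_force: 19.9
t 27.53 tcp [ 0.5799 -0.0898  0.044 ] yaw 1.5112 w 0.0229 slide cm [0.02 0.18 3.3 ]
```

```bash

python3 -m crank '[{"slide":[0,0.15,1.4],"yaw":0},{"slide":[0,0,1.1],"yaw":0},{"slide":[0,0,0.3],"yaw":0},{"slide":[0,0,0],"yaw":0},{"slide":[0,0,0],"yaw":0},{"slide":[0,0,0],"yaw":0}]'
python3 - <<'E'
from h import *
r.grab_frame('wrist');r.grab_frame('wrist');go([.5818,-.0897,.011])
E
```

```text
clock: 28.03
tcp_pos: [0.581, -0.09, 0.0151]
eef_rot: [3.141, 0.0, 1.511]
ft_force: [-0.1, 0.1, -1.0]
width: 0.023
grasp_force: 19.9
t 28.13 tcp [ 0.5811 -0.09    0.0151] yaw 1.5108 w 0.0229 slide cm [0.04 0.07 0.41]
```

```bash

python3 -m crank '[{"slide":[0.03,0.06,0.2],"yaw":0},{"slide":[0,0,0.15],"yaw":0},{"slide":[0,0,0.05],"yaw":0},{"slide":[0,0,0],"yaw":0},{"slide":[0,0,0],"yaw":0}]'
python3 -m crank '[{"slide":[0,0,0],"yaw":0},{"slide":[0,0,0],"yaw":0},{"slide":[0,0,0],"yaw":0},{"slide":[0,0,0],"yaw":0},{"slide":[0,0,0],"yaw":0}]' 5
python3 -m crank '[{"slide":[0,0,-2],"yaw":0},{"slide":[0,0,-3],"yaw":0},{"slide":[0,0,-3.5],"yaw":0},{"slide":[0,0,-3.5],"yaw":0},{"slide":[0,0,-3.5],"yaw":0},{"slide":[0,0,-3],"yaw":0},{"slide":[0,0,0],"yaw":0},{"slide":[0,0,0],"yaw":0}]'
python3 - <<'E'
from h import *
f=wrist(); cv2.imwrite('pics/w8.png',f['image'])
for c,h in (((.58,-.09),.079),((.585,-.027),.067),((.588,.04),.055),((.592,.1),.043)): print(post(f,c,h))
go([.588,.04,.18])
E
```

```text
clock: 28.55
tcp_pos: [0.5815, -0.0896, 0.0108]
eef_rot: [3.141, 0.0, 1.511]
ft_force: [-0.3, 0.7, 0.1]
width: 0.0231
grasp_force: 19.9
clock: 28.97
tcp_pos: [0.5813, -0.0896, 0.0106]
eef_rot: [-3.142, -0.0, 1.511]
ft_force: [0.2, 0.4, -0.3]
width: 0.0463
grasp_force: 0.0
clock: 29.63
tcp_pos: [0.5826, -0.09, 0.1979]
eef_rot: [3.137, 0.001, 1.511]
ft_force: [-0.8, -0.2, -0.7]
width: 0.0502
grasp_force: 0.0
(array([ 0.58084079, -0.08964575,  0.01202445]), np.uint64(539))
(array([ 0.5839502 , -0.02674316,  0.01177348]), np.uint64(584))
(array([0.58861698, 0.04079658, 0.01186832]), np.uint64(665))
(array([0.59170942, 0.09734212, 0.01036886]), np.uint64(86))
t 29.68 tcp [ 0.5811 -0.0895  0.1959] yaw 1.5108 w 0.0498 slide cm [12.97 -0.09  1.59]
```

View pics/w8.png

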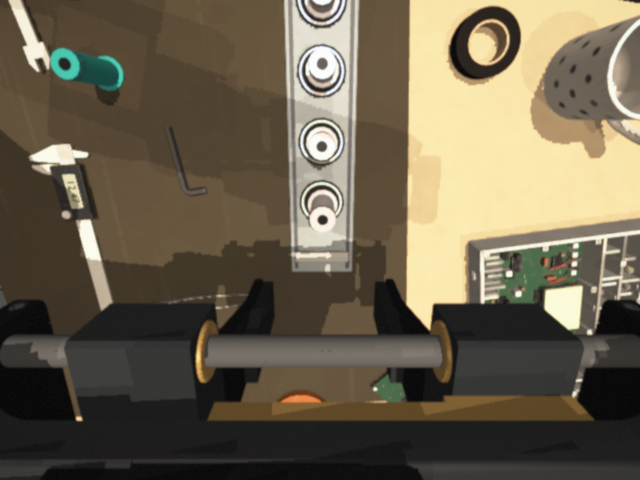

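All four posts stand on the pads in order at (321,205), (321,142), (321,70) and (322,5), within about 1.3 mm of centre, and the gripper is clear.

```bash
python3 -c "
from rig import r
print(r.sign_off())"
```

```text
the job is handed in; nothing more can be done
None
```

The four posts stand upright on the pads in order of length, shortest (P) next to the stop block and longest (S) at the far end, each within about 1.5 mm of its pad's centre; the job was handed in at about 30 s of the 93 s allowed.

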